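# Sort the specimens, anvil and weight into their holders

## Robot

A 7-joint arm with a two-finger parallel gripper is mounted at the origin on a cart in front of the work surface, level with it; the furniture and walls round the work are solid. World frame = base frame: x ahead of the robot, y to its left, z up, the work surface at z = 0. Lengths are in m, angles in degrees, forces in N, time in s.
With the tool pointing down it reaches from about 0.35 to 0.9 m from the base axis. Payload 19.9 kg.
Tool frame: the origin (TCP) lies on the centre line of the jaws, within the pads' length; the fingertips stand 8 mm ahead of it and the grasp point (between the pads) lies 11 mm behind it; z points along the fingers, y is the direction in which the jaws open and shut (so a half turn about z gives the same grasp; the last joint's range is limited). The gripper opens to 94 mm and grips with 3 to 60 N. Pads are 16 mm wide; open, the fingers measure 119 mm over their backs; the gripper's body (75 mm by 177 mm) begins 78 mm behind the grasp point.
Start: joints at [-65.861, 23.915, -0.59, 92.452, 0.269, 63.638, -3.037], TCP at [0.279, 0.559, 0.213] pointing down, gripper open.
Joint ranges: [-161.28, 161.28], [-22.2, 115.67], [-73.04, 71.86], [3.21, 147.25], [-68.34, 248.33], [10.77, 114.83], [-161.83, 161.83]. Speed limits (degrees/s): [108.29, 108.29, 136.94, 136.94, 172.46, 172.46, 172.46].

## Interface

Orientations are given as [roll, pitch, yaw] about the fixed x, y, z axes, in that order (R = Rz(yaw) Ry(pitch) Rx(roll)).
In Python, from rig import bot, get_image, camera_model, hand_in, look_for, cut_out, landmark_of gives the robot as it stands.
- The arm moves only by the tool arm_command, never from a script. Its arguments are lists of equal length, an entry for each row: "rot": the turn, a rotation vector about the tool's x, y, z in rad, a list of three; "slide": the shift along the tool's x, y, z in mm, a list of three; "grip": the opening, from 0 (shut) to 1 (fully open). In form: {"rot": [[rx, ry, rz], ...], "slide": [[dx, dy, dz], ...], "grip": [grip, ...]}. A call has 1 to 12 rows; each row shifts and turns the commanded pose from where the row before left it, along the tool's axes as they then stand; what a row does not reach is not made up. A row lasts 1/8 s, in which the tool goes at most 62.5 mm and 10.7 degrees, less where a joint would pass 70% of its speed; a pose out of reach is approached as far as the arm can. A call with a gripper value outside its range is refused whole. The fingers move at their own pace and stop on an object; "newtons" is the grip in N (left out, the last holds). Time passes only in rows, so rows that do not move let the fingers close. It gives the time, the measured TCP pose, the force and the opening at its end, in the units of the state.
- bot.get_obs(): the state, without advancing time (a new reading comes with each control period).
- get_image(name): name is "scene" or "top" or "wrist"; returns (picture, depth): 384x512x3 uint8, blue, green, red; 384x512 float32, m along the optical axis (not along the pixel's ray), 0 where there is no reading.
- camera_model(name): a dict with "fx", "fy", "cx", "cy" (pixels), "R" (3x3) and "t" (3): a world point X has camera coordinates R X + t. Camera axes: x right, y down, z forward; pixel columns grow to the right and rows downward; lengths in m; the calibration is good to about 2 mm. A picture is of the moment at which its call begins: read the wrist's pose just before it. camera_model takes no time and is no camera call; for the wrist camera it gives the pose at the moment of the call.
- hand_in(): hands the job in, once; it reports no verdict.
Trained networks look in the newest picture that a camera, given by its name, has taken for a name from the list of things; names that differ only in an ending like _2 or _b are one class to them, and where a whole thing is asked for, a point or a joint stands for the part that bears it (a point fixed in the world has none). Each returns a list of dicts, best first, with "score" (0 to 1); they miss things now and then, are a little off and sometimes report something else, mostly with a low value. They report only what shows in the picture. A call takes as long as a camera call. They do not tell look-alikes from the thing itself.
- look_for(query, camera): "extent" ([left, top, right, bottom] in pixels, round what is visible of it).
- cut_out(query, camera): "pixels" (384x512 bool, what is visible of it) and "extent" ([left, top, right, bottom] in pixels, round what is visible of it).
- landmark_of(query, camera): "centre" ([column, row] in pixels: a listed point, or the origin of a listed thing).
The state is a dict: "clock": time; "qpos": joint angles; "dq": joint speeds; "tau": joint torques, N m; "position": TCP position; "eef_rot": TCP orientation; "wrist_force": force on the tool from outside, world axes, zero at the start; "moment": the same for the moment, N m; "opening": opening from 0.0 (shut) to 1.0 (fully open).
Only numpy, scipy, OpenCV 4.12 (cv2) and the standard library are available. Lean on these libraries where they do the work, as an engineer would, in place of code of your own. Each camera call takes 0.05 s, during which the arm holds its last target.

## Task

Sort the loose pieces on the desk into their holders: the two black resin specimens into the two wells of the wooden board, one in each (either way round), the vee anvil into the middle of the square tray, and the steel weight into the round dish. Each must stand upright, flat on its holder's floor; leave the blue paste tin where it is.

Things in the scene. Friction and masses are not known exactly. Their poses are not given: they have to be found in the camera images.
- mount_a: resin-mounted specimen: black puck 30 mm across and 19 mm high with a round metal disc in its top face, loose, standing on the desk; origin at the centre of its underside, z up. Grip round the side; it weighs about 25 g
- mount_b: resin-mounted specimen: black puck 30 mm across and 16 mm high with a rectangular metal piece in its top face, loose, standing on the desk; origin at the centre of its underside, z up. Grip round the side; it weighs about 25 g
- vee_anvil: grey steel vee anvil, loose: round foot 49 mm across and 20 mm high, on it a vee block 30 mm (along its x) by 40 mm (along its y), from 20 to 36 mm high, with a vee groove in its top that runs along its x; about 0.3 kg; origin at the centre of its underside, z up. Its yaw varies. The two upright block faces that look along its +y and -y, 40 mm apart, take the fingers well
- steel_weight: plain turned dull-brown steel weight, an upright cylinder 45 mm across and 51 mm high, about 0.6 kg, loose; origin at the centre of its underside, z up
- mount_board: fixed wooden board with grey-lined wells, 68 mm (its x) by 128 mm (its y), 10 mm high, with two round wells 51 mm across at x = 0, y = +31 mm and y = -31 mm of its frame; each well is 6 mm deep, so its floor is 4 mm above the desk; origin at the centre of its underside, z up. It may be turned up to about 9 degrees
- anvil_tray: fixed square aluminium tray with a dark mat in it, 90 x 90 mm outside, 80 x 80 mm inside, walls 14 mm high, floor 5 mm above the desk; origin at the centre of its underside, z up
- weight_dish: fixed round grey dish, 80 mm across outside, 70 mm inside, rim 14 mm high, floor 5 mm above the desk; origin at the centre of its underside, z up
- paste_tin: blue round tin, 55 mm across and 22 mm high, loose; not part of the job, stays where it is; origin at the centre of its underside
Not all that is in view belongs to the job. What is shaped like the mount_b but turquoise is not meant.

How it is judged:
By the outcome, as a careful person would: the job done as asked, in the order asked, and still so for the second after the job is handed in, with the robot touching nothing.
It also fails if it takes over 122 s, if anything falls off the work surface, if the arm or the gripper's body presses on something with over 40 N, if the wrist force passes 120 N, or if a joint passes its speed limit or range.

## Working session

There is one attempt and no reset: what is moved stays moved. The work goes in short steps, Python scripts to look and compute and a tool call to move; the robot and the scene stay as the last step left them, time stands still between calls to the robot, and variables do not carry over. Pictures are saved under pics/ and viewed, and the job is handed in when it is done.

Besides the shell and the picture viewer there is one more tool, called after "Call:" as name(argument=value, ...) on one line, values as JSON. arm_command: Moves the arm, as the interface text tells. Its arguments: {"type":"object","properties":{"rot":{"type":"array","items":{"type":"array","items":{"type":"number"}}},"slide":{"type":"array","items":{"type":"array","items":{"type":"number"}}},"grip":{"type":"array","items":{"type":"number"}},"newtons":{"type":"number"}},"required":["rot","slide","grip"]}

```bash
mkdir -p pics; ls; python3 - <<'E'
from rig import bot,get_image,camera_model
import cv2
o=bot.get_obs();print(o)
for n in("scene","top"):
    p,d=get_image(n);cv2.imwrite(f"pics/{n}0.png",p);c=camera_model(n);print(n,c)
E
```

```text
pics
{'clock': 0.0, 'qpos': array([-65.86322119,  23.94634368,  -0.5902522 ,  92.48502714,
         0.26871458,  63.63731091,  -3.03637827]), 'dq': array([ 0.03403316,  0.01639818, -0.10371872, -0.05714622, -0.07378172,
       -0.04291418,  0.04048822]), 'tau': array([-7.52209671e-04, -8.51248813e+01,  6.38317633e-01, -4.25987077e+01,
       -4.88150516e-02,  1.87648041e-02,  1.88430845e-04]), 'position': array([0.27886406, 0.55893772, 0.21284739]), 'eef_rot': array([-1.79932846e+02,  4.62313227e-03,  1.53485902e+02]), 'wrist_force': array([ 0.1732183 , -0.2933295 ,  0.73920899]), 'moment': array([0.02867331, 0.02308367, 0.01665397]), 'opening': 0.9959862617401221}
scene {'fx': 380.4889928834856, 'fy': 380.4889928834856, 'cx': 248.25101256734462, 'cy': 191.92660876068004, 'R': array([[ 0.71032391, -0.70383697,  0.00731171],
       [-0.33305007, -0.34523474, -0.87743411],
       [ 0.62009482,  0.62082726, -0.47964145]]), 't': array([-0.37481728,  0.19192715,  0.8529177 ])}
top {'fx': 350.3206817863098, 'fy': 350.3206817863098, 'cx': 265.1394080692619, 'cy': 193.7729209720825, 'R': array([[-0.00795596, -0.99991943, -0.00989136],
       [-0.983116  ,  0.00962985, -0.18272983],
       [ 0.18281036,  0.00827057, -0.98311341]]), 't': array([-0.03745738,  0.49175795,  0.93619512])}
```

View pics/top0.png

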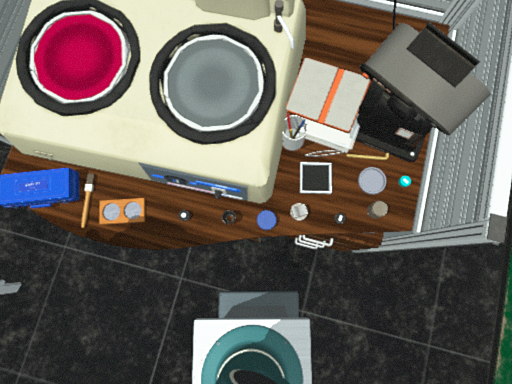

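View pics/scene0.png

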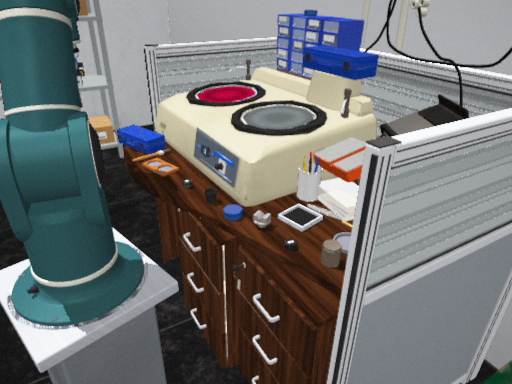

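```bash
cat > h.py <<'E'
from rig import bot,get_image,camera_model,look_for,cut_out,landmark_of,hand_in
import numpy as np,cv2
np.set_printoptions(precision=4,suppress=True)
def ray(c,u,v,z):
    d=c['R'].T@np.array([(u-c['cx'])/c['fx'],(v-c['cy'])/c['fy'],1]); o=-c['R'].T@c['t']
    return o+d*(z-o[2])/d[2]
def cloud(c,d):
    v,u=np.mgrid[0:d.shape[0],0:d.shape[1]]
    P=np.stack([(u-c['cx'])/c['fx']*d,(v-c['cy'])/c['fy']*d,d],-1)
    return (P-c['t'])@c['R']
def proj(c,X):
    p=c['R']@np.array(X)+c['t'];return np.array([c['cx']+c['fx']*p[0]/p[2],c['cy']+c['fy']*p[1]/p[2]])
E
python3 - <<'E'
from h import *
p,d=get_image("top");c=camera_model("top")
np.save("top_d.npy",d)
P=cloud(c,d)
a=cv2.resize(p[150:260,80:290],None,fx=3.8,fy=3.8,interpolation=cv2.INTER_CUBIC);cv2.imwrite("pics/z1.png",a)
a=cv2.resize(p[140:260,255:430],None,fx=4.5,fy=4.5,interpolation=cv2.INTER_CUBIC);cv2.imwrite("pics/z2.png",a)
for n in["mount_a","vee_anvil","steel_weight","mount_board","anvil_tray","weight_dish","paste_tin"]:
  for r in landmark_of(n,"top")[:5]:
    u,v=r['centre']; print(n,round(r['score'],2),np.round([u,v]),P[int(v),int(u)],ray(c,u,v,0))
E
```

```text
mount_a 0.69 [187. 215.] [0.4368 0.1843 0.0199] [0.4384 0.187  0.    ]
mount_a 0.65 [343. 217.] [ 0.4301 -0.2623  0.0177] [ 0.4302 -0.2663  0.    ]
mount_a 0.56 [401. 181.] [ 0.5316 -0.4339  0.0117] [ 0.5341 -0.4404  0.    ]
vee_anvil 0.73 [298. 213.] [ 0.4379 -0.1335  0.0327] [ 0.4416 -0.1374  0.    ]
steel_weight 0.72 [375. 211.] [ 0.4422 -0.3416  0.0494] [ 0.4462 -0.3581  0.    ]
steel_weight 0.49 [187. 218.] [0.4283 0.1843 0.0188] [0.4302 0.1861 0.    ]
mount_board 0.67 [377. 211.] [ 0.4393 -0.3467  0.0501] [ 0.4447 -0.3644  0.    ]
mount_board 0.61 [123. 210.] [0.4543 0.3726 0.0099] [0.4551 0.3747 0.    ]
anvil_tray 0.57 [314. 179.] [ 0.5419 -0.1855  0.0037] [ 0.5421 -0.1874  0.    ]
weight_dish 0.6 [371. 180.] [ 0.5374 -0.3497  0.0028] [ 0.5371 -0.3523  0.    ]
paste_tin 0.69 [298. 210.] [ 0.4464 -0.1309  0.0329] [ 0.4506 -0.135   0.    ]
paste_tin 0.67 [268. 219.] [ 0.4258 -0.0492  0.0227] [ 0.4266 -0.0491  0.    ]
```

View pics/z1.png

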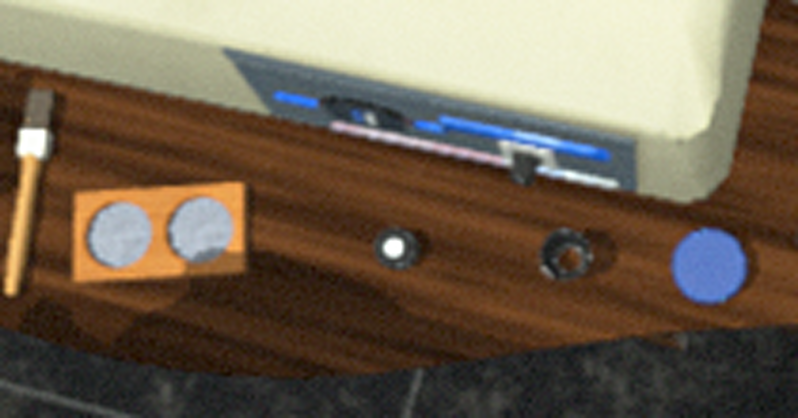

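View pics/z2.png

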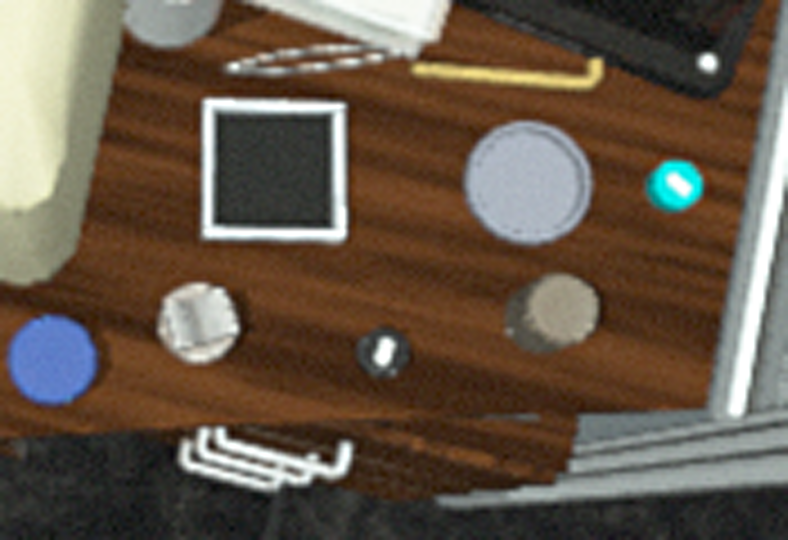

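```bash
python3 - <<'E'
from h import *
d=np.load("top_d.npy");c=camera_model("top");P=cloud(c,d)
def box(n,x0,x1,y0,y1,z0,z1):
    m=(P[...,0]>x0)&(P[...,0]<x1)&(P[...,1]>y0)&(P[...,1]<y1)&(P[...,2]>z0)&(P[...,2]<z1)&(d>0)
    q=P[m];
    if len(q)==0: print(n,'none');return
    (cx,cy),r=cv2.minEnclosingCircle((q[:,:2]*1000).astype(np.float32)); rr=cv2.minAreaRect((q[:,:2]*1000).astype(np.float32))
    print(n,len(q),'mean',q.mean(0),'zmed',np.median(q[:,2]),'circ',cx,cy,r,'rect',rr)
print('desk',np.median(P[205:215,150:170,2]),np.median(P[195:200,340:360,2]))
box('a',.40,.48,.15,.24,.012,.03)
box('ring',.40,.48,.05,.14,.012,.05)
box('tin',.38,.48,-.09,0.01,.012,.03)
box('b',.39,.47,-.30,-.22,.010,.03)
box('vee foot',.38,.50,-.19,-.09,.014,.05)
box('vee top',.38,.50,-.19,-.09,.027,.05)
box('weight',.38,.50,-.42,-.30,.04,.07)
box('board',.38,.52,.28,.50,.006,.02)
box('tray',.46,.62,-.26,-.12,.009,.03)
box('dish',.46,.62,-.43,-.28,.009,.03)
box('turq',.5,.56,-.47,-.4,.009,.03)
# tall obstacles height map
for y in np.arange(.5,-.6,-.05):
    m=(abs(P[...,1]-y)<.012)&(P[...,2]>.06)&(d>0)&(P[...,0]>.3)&(P[...,0]<.75)
    q=P[m]
    if len(q): i=q[:,0].argmin();print('y%.2f'%y,'minx obstacle',q[i],'maxz',q[:,2].max())
    else: print('y%.2f free'%y)
E
```

```text
desk -0.0007299435238027341 -0.000819735381206874
a 94 mean [0.4383 0.191  0.0183] zmed 0.01873671573597603 circ 438.6799621582031 191.53196716308594 15.611133575439453 rect ((438.48431396484375, 191.12167358398438), (28.67321014404297, 26.325136184692383), 89.09178924560547)
ring 66 mean [0.4329 0.0681 0.028 ] zmed 0.029425424245296844 circ 429.77130126953125 61.26921081542969 18.667049407958984 rect ((429.71600341796875, 65.15896606445312), (29.00469207763672, 36.88127136230469), 87.49915313720703)
tin 296 mean [ 0.4225 -0.045   0.022 ] zmed 0.02199768290840192 circ 422.7605895996094 -44.951026916503906 27.582748413085938 rect ((422.6156311035156, -45.11531448364258), (53.441951751708984, 53.168617248535156), 25.81705093383789)
b 93 mean [ 0.4263 -0.2547  0.015 ] zmed 0.014909882060175557 circ 426.3531188964844 -254.81285095214844 15.140887260437012 rect ((426.3753967285156, -254.013916015625), (28.47438621520996, 26.251712799072266), 88.93843078613281)
vee foot 234 mean [ 0.4442 -0.1363  0.0289] zmed 0.030944157726760343 circ 445.356201171875 -136.96563720703125 24.417810440063477
[... 2338 characters left out ...]
acle [ 0.6349 -0.1116  0.0919] maxz 0.1794987280898708
y-0.15 minx obstacle [ 0.6353 -0.1385  0.0978] maxz 0.14541939244649738
y-0.20 minx obstacle [ 0.6594 -0.212   0.1361] maxz 0.15505813084420622
y-0.25 minx obstacle [ 0.6385 -0.2602  0.1387] maxz 0.16518036007331202
y-0.30 minx obstacle [ 0.6802 -0.3099  0.1748] maxz 0.26778569200945734
y-0.35 minx obstacle [ 0.6504 -0.3585  0.2292] maxz 0.28226606393921333
y-0.40 minx obstacle [ 0.6362 -0.4117  0.2602] maxz 0.30796943471891586
y-0.45 minx obstacle [ 0.3429 -0.4609  0.3198] maxz 0.3617535540643437
y-0.50 minx obstacle [ 0.3681 -0.4881  0.3596] maxz 0.36012104138811774
y-0.55 minx obstacle [ 0.6164 -0.538   0.0984] maxz 0.3576158057142632
```

```bash
python3 - <<'E'
from h import *
d=np.load("top_d.npy");c=camera_model("top");P=cloud(c,d)
def hm(xs,ys,st):
    print('x\\y  ',' '.join('%5.0f'%(y*1000) for y in ys))
    for x in xs:
        r=[]
        for y in ys:
            m=(abs(P[...,0]-x)<st/2)&(abs(P[...,1]-y)<st/2)&(d>0)
            r.append('%5.0f'%(P[m][:,2].max()*1000) if m.any() else '    .')
        print('%5.0f'%(x*1000),' '.join(r))
hm(np.arange(.66,.24,-.02),np.arange(-.26,-.62,-.02),.02)
hm(np.arange(.6,.4,-.01),np.arange(.5,-.06,-.03),.02)
E
```

```text
x\y    -260  -280  -300  -320  -340  -360  -380  -400  -420  -440  -460  -480  -500  -520  -540  -560  -580  -600
  660   153   151    55    22   232   257   267   273   278   285   290   297   302   302   359   289     .     .
  640   147   118    55     3    16   236   239   265   273   279   288   289   289   357   358     .     .     .
  620    54    56    54    10     8     5    12    21   266   274   277   278   273   358   359     .     .     .
  600     5     4    10    11     9    10    10    10     3   263   264   260    14   359   357     .     .     .
  580     3     4     3     3    16    16    12     5     5     5     3     4   356   358   284     .     .     .
  560     3     5     6    15    13    11    15     4     4     3     3     3   359   359     .     .     .     .
  540     5     5     2    17     8     9    15    13     3    19    19     4   359   359     .     .     .     .
  520     4     3     4    16     9    10    18    14     3    19    19     4   359   359     .     .     .     .
  500     3     3     4    17    18    17    17     4     4     4     4   
[... 3227 characters left out ...]
  12     9    13     7    13     4     3     5    20     3     4     3     4     4     3    36    39
  450     4    15    11     8    12     8    13     5     3     5    21    18     4     3    37    39     3     3    25
  440     3    15    12     8    14     9    14     5     3     4    21    19     2     3    39    39     3     3    26
  430     2    13    12    13    14    13    14     4     3     4    22    19     2     4    39    39     3    25    26
  420     3    15    11    13    14    13    12     4     4     4    22     4     2     4    39    38     3    25    26
  410     6    15    11    11    14     3     3     3     4     5     4     4     4     4    39    38     3    21    26
```

```bash
python3 - <<'E'
from h import *
p,d=get_image("wrist");c=camera_model("wrist");print(c['R'],-c['R'].T@c['t'],c['fx']);cv2.imwrite("pics/w0.png",p)
p,d=get_image("top");cc=camera_model("top");P=cloud(cc,d)
for n in["mount_board","anvil_tray","weight_dish"]:
  for r in cut_out(n,"top")[:2]:
    m=r['pixels'];print(n,r['score'],m.sum(),r['extent'])
    z={'mount_board':.010,'anvil_tray':.014,'weight_dish':.014}[n]
    v,u=np.nonzero(m); q=np.array([ray(cc,a,b,z)[:2]*1000 for a,b in zip(u,v)],np.float32)
    print(cv2.minAreaRect(q),cv2.minEnclosingCircle(q),q.mean(0))
E
```

```text
[[ 0.446   0.895  -0.0005]
 [ 0.8647 -0.4308  0.2582]
 [ 0.2308 -0.1156 -0.9661]] [0.2115 0.5927 0.384 ] 313.1247175776498
mount_board 0.85 1084 [99.9, 196.4, 145.5, 224.1]
((453.1188659667969, 373.5699157714844), (72.04710388183594, 131.1708221435547), 4.867675304412842) ((453.2098693847656, 373.0587463378906), 70.56620788574219) [453.1717 374.0398]
anvil_tray 0.91 947 [298.8, 160.2, 330.2, 192.6]
((545.4321899414062, -188.83670043945312), (89.755126953125, 91.4921875), 87.58003234863281) ((545.62109375, -189.03810119628906), 60.240901947021484) [ 544.8081 -189.459 ]
```

```bash
cat > plan.py <<'E'
import sys
from h import *
def plan(x,y,z,jaw):
    o=bot.get_obs();p=o['position'];yaw=o['eef_rot'][2]
    R=np.array(cv2.Rodrigues(np.array([0,0,0.]))[0])
    from scipy.spatial.transform import Rotation as S
    R=S.from_euler('xyz',o['eef_rot'],degrees=True).as_matrix()
    Rt=S.from_euler('xyz',[180,0,jaw+90],degrees=True).as_matrix()
    d=np.array([x,y,z])-p
    rv=S.from_matrix(R.T@Rt).as_rotvec()
    print('t',round(o['clock'],2),'pos',p,'rot',o['eef_rot'],'F',o['wrist_force'],'open',round(o['opening'],3))
    print('rotvec first',rv,'deg',np.degrees(np.linalg.norm(rv)))
    print('slide in present frame',R.T@d*1000,' in target frame',Rt.T@d*1000,'len',np.linalg.norm(d)*1000)
if __name__=='__main__': plan(*map(float,sys.argv[1:5]))
E
python3 plan.py .4385 .1913 .15 72
python3 - <<'E'
from h import *
d=np.load("top_d.npy");c=camera_model("top");P=cloud(c,d)
for x in np.arange(.46,.66,.02):
    m=(abs(P[...,0]-x)<.01)&(P[...,2]>.05)&(d>0)&(P[...,1]<-.02)&(P[...,1]>-.25);q=P[m]
    if len(q): print(x,q[:,1].min(),q[q[:,1].argmin(),2])
for u,v in[(372.3,180.7)]: print(ray(c,u,v,.014))
E
```

```text
t 0.75 pos [0.279  0.5592 0.2134] rot [-179.9915    0.0005  153.4826] F [ 0.098  -0.1807 -0.1356] open 1.004
rotvec first [-0.0001 -0.     -0.1487] deg 8.51744866063747
slide in present frame [-306.9865 -257.9912   63.467 ]  in target frame [-265.3887 -300.6231   63.4256] len 405.9903848942101
0.48000000000000004 -0.05536741408970537 0.054992611073819885
0.5 -0.061141408524265174 0.054740105480018154
0.52 -0.06406145726450997 0.05236555562947495
0.54 -0.06994459266462882 0.05615554450593975
0.56 -0.07595222545761542 0.05294206360016019
0.5800000000000001 -0.07903543929975075 0.05125335224579608
0.6000000000000001 -0.08197562804891328 0.05463300957185983
0.6200000000000001 -0.08802322697523145 0.05560947824390104
0.6400000000000001 -0.249979888791712 0.1269958519245462
[ 0.5327 -0.3529  0.014 ]
```

Call:
arm_command(rot=[[0, 0, -0.1487], [0, 0, 0], [0, 0, 0], [0, 0, 0], [0, 0, 0], [0, 0, 0], [0, 0, 0], [0, 0, 0], [0, 0, 0], [0, 0, 0], [0, 0, 0], [0, 0, 0]], slide=[[0, 0, 0], [-26.5, -30, 6.3], [-26.5, -30, 6.3], [-26.5, -30, 6.3], [-26.5, -30, 6.3], [-26.5, -30, 6.3], [-26.5, -30, 6.3], [-26.5, -30, 6.3], [-26.5, -30, 6.3], [-26.5, -30, 6.3], [-26.5, -30, 6.3], [0, 0, 0]], grip=[0.7, 0.7, 0.7, 0.7, 0.7, 0.7, 0.7, 0.7, 0.7, 0.7, 0.7, 0.7], newtons=20)

```text
clock: 2.25
position: [0.4392, 0.1895, 0.1503]
eef_rot: [-180.0, 0.0, 161.8]
wrist_force: [1.3, 0.4, 0.7]
opening: 0.702
```

```bash
python3 plan.py .4385 .1913 .017 72; python3 - <<'E'
from h import *
p,d=get_image("wrist");c=camera_model("wrist")
for r in landmark_of("mount_a","wrist")[:4]+cut_out("mount_a","wrist")[:3]:
    if 'centre' in r: print(r['score'],r['centre'],ray(c,*r['centre'],0.0))
    else:
        v,u=np.nonzero(r['pixels']);P=cloud(c,d)[r['pixels']];t=P[P[:,2]>.015];print(r['score'],len(t),t.mean(0),cv2.minEnclosingCircle((t[:,:2]*1000).astype(np.float32)))
cv2.imwrite("pics/w1.png",p)
E
```

```text
t 2.25 pos [0.4392 0.1895 0.1503] rot [-179.9548    0.0134  161.7615] F [1.2767 0.3532 0.6927] open 0.702
rotvec first [-0.0008  0.0002 -0.0042] deg 0.24314633749928305
slide in present frame [  1.2575   1.5932 133.271 ]  in target frame [  1.22     1.4932 133.2725] len 133.28647493947085
0.92 708 [0.4356 0.1958 0.0201] ((409.0357666015625, 203.40011596679688), 43.49295425415039)
```

View pics/w1.png

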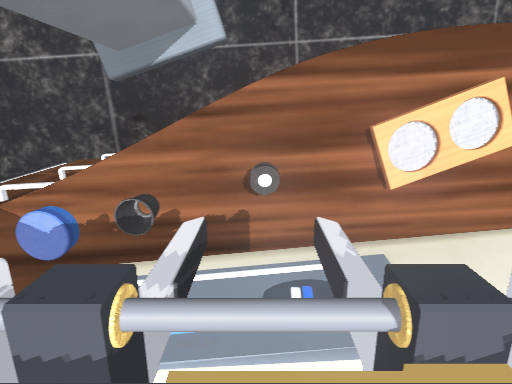

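```bash
python3 - <<'E'
from h import *
c=camera_model("wrist")
print('a',ray(c,264.5,180,.019))
w1=ray(c,474,123.5,.007);w2=ray(c,412.5,146.5,.007);print('wells',w1,w2)
# board corners
for u,v in[(371,128),(390,189),(506,78)]: print(ray(c,u,v,.01))
E
```

```text
a [0.4363 0.198  0.019 ]
wells [0.4481 0.4108 0.007 ] [0.4519 0.3489 0.007 ]
[0.4207 0.3124 0.01  ]
[0.4872 0.3174 0.01  ]
[0.4144 0.4434 0.01  ]
```

```bash
python3 - <<'E'
from h import *
o=bot.get_obs();print(o['position'],o['dq'])
c=camera_model("wrist")
p,d=get_image("wrist");c2=camera_model("wrist");print(-c['R'].T@c['t'],-c2['R'].T@c2['t'])
P=cloud(c2,d)
m=(P[...,2]>.014)&(P[...,2]<.03)&(abs(P[...,0]-.437)<.03)&(abs(P[...,1]-.195)<.03);q=P[m];print(len(q),q.mean(0),cv2.minEnclosingCircle((q[:,:2]*1000).astype(np.float32)))
print('desk z',np.median(P[200:240,240:280,2]),np.median(P[130:150,230:300,2]),P[120,220:360:40,2])
g=cv2.cvtColor(p,6);ys,xs=np.nonzero(g[165:195,250:280]>200);u,v=xs.mean()+250,ys.mean()+165;print(u,v,ray(c2,u,v,.019))
t,dt=get_image("top");ct=camera_model("top")
print('tcp proj',proj(ct,o['position']),proj(ct,o['position']-[0,0,.008]), 'body',proj(ct,o['position']+[0,0,.1]))
a=cv2.resize(t[120:260,90:290],None,fx=4,fy=4,interpolation=cv2.INTER_CUBIC);cv2.imwrite("pics/t2.png",a)
E
```

```text
[0.4382 0.1929 0.1506] [-0.6456  0.0952 -0.3028  0.0387  0.1139 -0.0275  0.0885]
[0.3664 0.2158 0.3212] [0.3663 0.216  0.3212]
721 [0.4367 0.1939 0.0182] ((437.1700439453125, 193.9916534423828), 15.40517807006836)
desk z -0.0007826892670124721 -0.0007471493504139569 [-0.002  -0.002  -0.0012 -0.0002]
261.1655172413793 182.04137931034484 [0.4372 0.1944 0.019 ]
tcp proj [170.3803 207.9904] [171.261  208.4465] body [157.8561 201.5047]
```

View pics/t2.png

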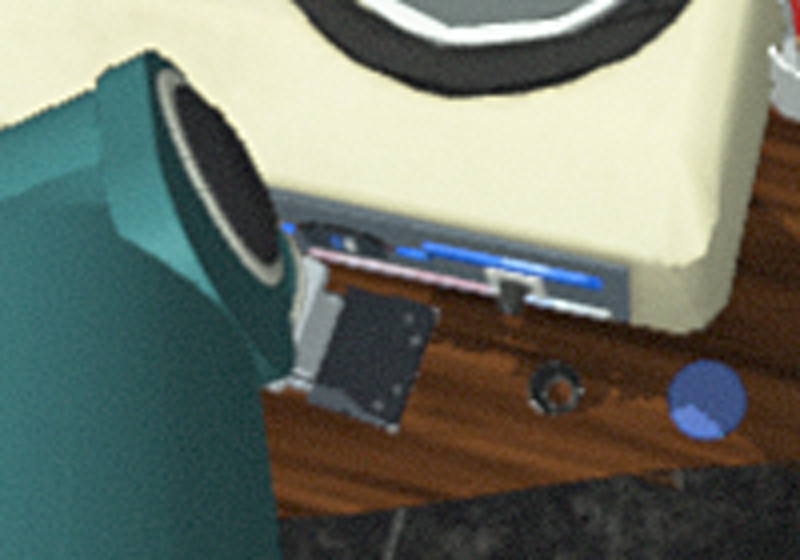

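Call:
arm_command(rot=[[0, 0, 0], [0, 0, 0], [0, 0, 0], [0, 0, 0], [0, 0, 0], [0, 0, 0], [0, 0, 0], [0, 0, 0], [0, 0, 0], [0, 0, 0]], slide=[[1, 0.5, 33], [0, 0, 34], [0, 0, 34], [0, 0, 20], [0, 0, 12], [0, 0, 0], [0, 0, 0], [0, 0, 0], [0, 0, 0], [0, 0, 0]], grip=[0.7, 0.7, 0.7, 0.7, 0.7, 0.7, 0.7, 0.2, 0.2, 0.2], newtons=20)

```text
clock: 3.75
position: [0.4377, 0.1929, 0.0177]
eef_rot: [180.0, 0.0, 162.0]
wrist_force: [0.1, -0.1, 0.1]
opening: 0.417
```

```bash
python3 plan.py .4372 .1935 .12 72
```

```text
t 3.75 pos [0.4377 0.1929 0.0177] rot [179.9887   0.016  162.0042] F [ 0.095  -0.1106  0.0786] open 0.417
rotvec first [0.0002 0.0003 0.0001] deg 0.020048393341041266
slide in present frame [   0.6355    0.4674 -102.3258]  in target frame [   0.6641    0.4471 -102.3257] len 102.32879770524866
```

Still closing; give it time, then lift.

Call:
arm_command(rot=[[0, 0, 0], [0, 0, 0], [0, 0, 0], [0, 0, 0], [0, 0, 0], [0, 0, 0], [0, 0, 0], [0, 0, 0]], slide=[[0, 0, 0], [0, 0, 0], [0, 0, 0], [0, 0, -20], [0, 0, -30], [0, 0, -30], [0, 0, 0], [0, 0, 0]], grip=[0.2, 0.2, 0.2, 0.2, 0.2, 0.2, 0.2, 0.2])

```text
clock: 4.75
position: [0.4372, 0.1927, 0.0969]
eef_rot: [-180.0, -0.0, 162.0]
wrist_force: [0.4, -0.0, -0.4]
opening: 0.311
```

```bash
python3 plan.py .4495 .4065 .098 72;python3 - <<'E'
from h import *
p,d=get_image("wrist");cv2.imwrite("pics/w2.png",p)
E
```

```text
t 4.75 pos [0.4372 0.1927 0.0969] rot [-179.9716   -0.0236  162.0042] F [ 0.393  -0.0044 -0.4477] open 0.311
rotvec first [-0.0005 -0.0004  0.0001] deg 0.03713579608450089
slide in present frame [ 54.403  207.1528  -1.1984]  in target frame [ 54.4178 207.1493  -1.1181] len 214.18072248118366
```

View pics/w2.png

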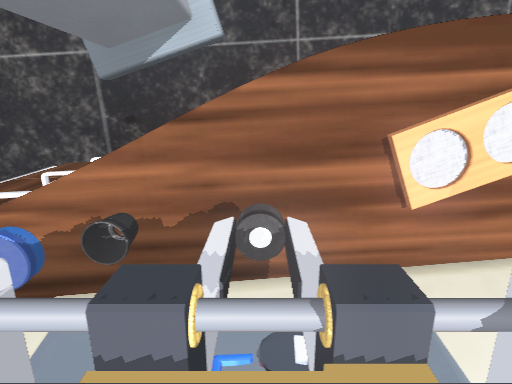

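Call:
arm_command(rot=[[0, 0, 0], [0, 0, 0], [0, 0, 0], [0, 0, 0], [0, 0, 0], [0, 0, 0], [0, 0, 0], [0, 0, 0], [0, 0, 0]], slide=[[9, 34.5, 0], [9, 34.5, 0], [9, 34.5, 0], [9, 34.5, 0], [9, 34.5, 0], [9.4, 34.5, 0], [0, 0, 0], [0, 0, 0], [0, 0, 0]], grip=[0.2, 0.2, 0.2, 0.2, 0.2, 0.2, 0.2, 0.2, 0.2])

```text
clock: 5.92
position: [0.45, 0.4054, 0.0971]
eef_rot: [-179.9, -0.0, 161.9]
wrist_force: [0.0, -0.5, -1.7]
opening: 0.314
```

```bash
python3 - <<'E'
from h import *
p,d=get_image("wrist");c=camera_model("wrist");cv2.imwrite("pics/w3.png",p)
P=cloud(c,d); m=(P[...,2]>.0065)&(P[...,2]<.014)&(P[...,0]>.4)&(P[...,0]<.5)&(P[...,1]>.3)&(P[...,1]<.435)
q=P[m];print(len(q),cv2.minAreaRect((q[:,:2]*1000).astype(np.float32)))
for r in cut_out("mount_board","wrist")[:2]:
    v,u=np.nonzero(r['pixels']);q=np.array([ray(c,a,b,.01)[:2]*1000 for a,b in zip(u[::3],v[::3])],np.float32);print(r['score'],r['extent'],cv2.minAreaRect(q))
E
python3 plan.py .4495 .4065 .022 72
```

```text
4162 ((452.17657470703125, 374.21136474609375), (68.28143310546875, 125.41763305664062), 3.125657320022583)
0.68 [145.2, 146.1, 308.4, 263.9] ((451.2621765136719, 376.0621337890625), (69.16106414794922, 127.41262817382812), 3.0040197372436523)
t 6.03 pos [0.45   0.4058 0.0974] rot [-179.98      0.0016  161.9505] F [-0.3253 -1.0255  0.2359] open 0.317
rotvec first [-0.0003  0.     -0.0009] deg 0.05341729165570609
slide in present frame [ 0.6832  0.5896 75.3942]  in target frame [ 0.6806  0.5639 75.3945] len 75.39964084588927
```

View pics/w3.png

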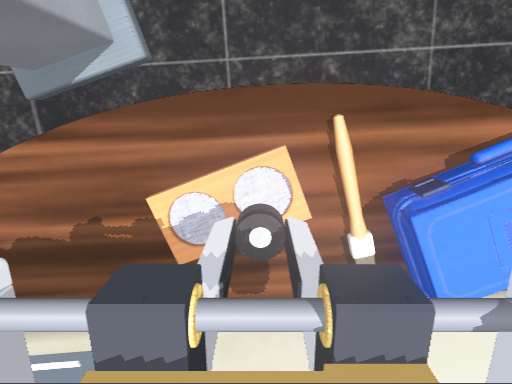

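Call:
arm_command(rot=[[0, 0, 0], [0, 0, 0], [0, 0, 0], [0, 0, 0], [0, 0, 0], [0, 0, 0], [0, 0, 0], [0, 0, 0], [0, 0, 0], [0, 0, 0], [0, 0, 0], [0, 0, 0]], slide=[[0, 0, 30], [0, 0, 26], [0, 0, 13], [0, 0, 6], [0, 0, 0], [0, 0, 0], [0, 0, 0], [0, 0, 0], [0, 0, 0], [0, 0, -15], [0, 0, -30], [0, 0, -35]], grip=[0.2, 0.2, 0.2, 0.2, 0.2, 0.2, 0.6, 0.6, 0.6, 0.6, 0.6, 0.6])

```text
clock: 7.52
position: [0.4497, 0.4064, 0.1041]
eef_rot: [-180.0, -0.0, 162.0]
wrist_force: [-0.4, 0.9, -0.5]
opening: 0.6
```

```bash
python3 plan.py .4265 -.2540 .2 72; python3 - <<'E'
from h import *
p,d=get_image("wrist");c=camera_model("wrist");cv2.imwrite("pics/w4.png",p)
E
```

```text
t 7.53 pos [0.4497 0.4064 0.1041] rot [-179.9855   -0.0004  161.9992] F [-0.3822  0.8973 -0.4788] open 0.6
rotvec first [-0.0003 -0.     -0.    ] deg 0.014536391241663848
slide in present frame [-181.9821 -635.2413  -95.7825]  in target frame [-181.9738 -635.2196  -95.9423] len 667.6999995867575
```

View pics/w4.png

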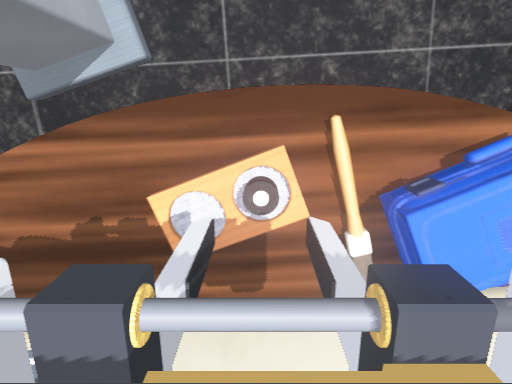

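Call:
arm_command(rot=[[0, 0, 0], [0, 0, 0], [0, 0, 0], [0, 0, 0], [0, 0, 0], [0, 0, 0], [0, 0, 0], [0, 0, 0], [0, 0, 0], [0, 0, 0], [0, 0, 0], [0, 0, 0]], slide=[[0, 0, -30], [0, 0, -40], [-9, -32, -26], [-9, -32, 0], [-9, -32, 0], [-9, -32, 0], [-9, -32, 0], [-9, -32, 0], [-9, -32, 0], [-9, -32, 0], [-9, -32, 0], [-9, -32, 0]], grip=[0.7, 0.7, 0.7, 0.7, 0.7, 0.7, 0.7, 0.7, 0.7, 0.7, 0.7, 0.7])

```text
clock: 9.07
position: [0.4365, 0.0733, 0.1993]
eef_rot: [179.9, 0.0, 162.0]
wrist_force: [-0.1, -0.9, 0.0]
opening: 0.703
```

Call:
arm_command(rot=[[0, 0, 0], [0, 0, 0], [0, 0, 0], [0, 0, 0], [0, 0, 0], [0, 0, 0], [0, 0, 0], [0, 0, 0], [0, 0, 0], [0, 0, 0], [0, 0, 0], [0, 0, 0]], slide=[[-9, -32, 0], [-9, -32, 0], [-9, -32, 0], [-9, -32, 0], [-9, -32, 0], [-9, -32, 0], [-9, -32, 0], [-9, -32, 0], [-9, -32, 0], [-10, -27, 40], [0, 0, 0], [0, 0, 0]], grip=[0.7, 0.7, 0.7, 0.7, 0.7, 0.7, 0.7, 0.7, 0.7, 0.7, 0.7, 0.7])

```text
clock: 10.58
position: [0.426, -0.253, 0.1593]
eef_rot: [180.0, 0.0, 162.0]
wrist_force: [0.1, 0.1, 0.1]
opening: 0.703
```

```bash
python3 plan.py .4265 -.2530 .017 72; python3 - <<'E'
from h import *
c=camera_model("wrist");p,d=get_image("wrist");cv2.imwrite("pics/w5.png",p)
P=cloud(c,d)
m=(P[...,2]>.011)&(P[...,2]<.03)&(abs(P[...,0]-.426)<.025)&(abs(P[...,1]+.253)<.03);q=P[m];print(len(q),q.mean(0),cv2.minEnclosingCircle((q[:,:2]*1000).astype(np.float32)))
print(bot.get_obs()['qpos'])
E
```

```text
t 10.57 pos [ 0.426  -0.253   0.1593] rot [179.9817   0.03   162.0063] F [0.1253 0.1096 0.0741] open 0.703
rotvec first [0.0003 0.0005 0.0001] deg 0.035695858606370104
slide in present frame [ -0.4046   0.1251 142.3181]  in target frame [ -0.4791   0.1705 142.3179] len 142.3187638666529
672 [ 0.4249 -0.2534  0.0153] ((425.345458984375, -253.56639099121094), 15.186845779418945)
[  0.0891  16.0543  31.5991 114.5728 -10.6397  52.0688 109.2989]
```

View pics/w5.png

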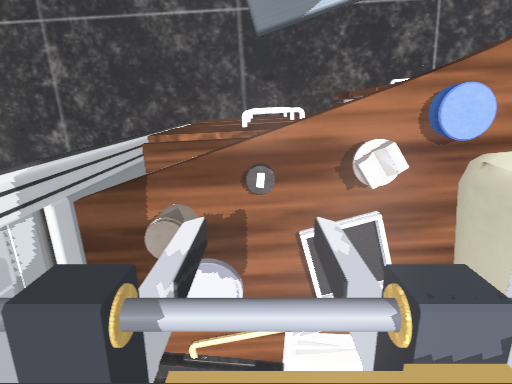

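Call:
arm_command(rot=[[0, 0, 0], [0, 0, 0], [0, 0, 0], [0, 0, 0], [0, 0, 0], [0, 0, 0], [0, 0, 0], [0, 0, 0], [0, 0, 0], [0, 0, 0], [0, 0, 0], [0, 0, 0]], slide=[[0.7, 0, 30], [0, 0, 35], [0, 0, 35], [0, 0, 25], [0, 0, 12], [0, 0, 6], [0, 0, 0], [0, 0, 0], [0, 0, 0], [0, 0, 0], [0, 0, 0], [0, 0, 0]], grip=[0.7, 0.7, 0.7, 0.7, 0.7, 0.7, 0.7, 0.2, 0.2, 0.2, 0.2, 0.2])

```text
clock: 12.12
position: [0.4252, -0.2532, 0.0156]
eef_rot: [-180.0, 0.0, 162.0]
wrist_force: [-0.2, 0.7, 2.0]
opening: 0.316
```

Call:
arm_command(rot=[[0, 0, 0], [0, 0, 0], [0, 0, 0], [0, 0, 0], [0, 0, 0], [0, 0, 0], [0, 0, 0], [0, 0, 0]], slide=[[0, 0, 0], [0, 0, 0], [0, 0, -20], [0, 0, -30], [0, 0, -40], [0, 0, -40], [0, 0, 0], [0, 0, 0]], grip=[0.2, 0.2, 0.2, 0.2, 0.2, 0.2, 0.2, 0.2])

```text
clock: 13.12
position: [0.4249, -0.2528, 0.1449]
eef_rot: [180.0, -0.0, 162.0]
wrist_force: [0.1, 0.7, -1.0]
opening: 0.315
```

```bash
python3 plan.py .4533 .344 .147 72; python3 - <<'E'
from h import *
c=camera_model("wrist");p,d=get_image("wrist");cv2.imwrite("pics/w6.png",p)
P=cloud(c,d)
def box(n,x0,x1,y0,y1,z0,z1):
    m=(P[...,0]>x0)&(P[...,0]<x1)&(P[...,1]>y0)&(P[...,1]<y1)&(P[...,2]>z0)&(P[...,2]<z1)&(d>0)
    q=P[m]
    if len(q)<5: print(n,'none');return
    print(n,len(q),q.mean(0),cv2.minEnclosingCircle((q[:,:2]*1000).astype(np.float32)),cv2.minAreaRect((q[:,:2]*1000).astype(np.float32)))
box('foot',.40,.49,-.18,-.09,.014,.06);box('veetop',.40,.49,-.18,-.09,.026,.06)
box('weight',.40,.5,-.41,-.31,.045,.06)
box('tray',.48,.61,-.25,-.13,.009,.02);box('dish',.48,.6,-.40,-.30,.009,.02)
E
```

```text
t 13.12 pos [ 0.4249 -0.2528  0.1449] rot [179.9935  -0.0259 162.0177] F [ 0.1033  0.7338 -0.9557] open 0.315
rotvec first [ 0.0001 -0.0005  0.0003] deg 0.03199996237398716
slide in present frame [157.2082 576.4634  -1.9362]  in target frame [157.385  576.4147  -2.0726] len 597.5183721016823
foot 2165 [ 0.4409 -0.138   0.0289] ((444.0984191894531, -135.61329650878906), 24.860685348510742) ((444.6489562988281, -137.84878540039062), (49.20977783203125, 44.646575927734375), 15.229363441467285)
veetop 1488 [ 0.4428 -0.1361  0.0329] ((443.87176513671875, -135.81597900390625), 24.50035858154297) ((444.1120300292969, -135.61009216308594), (30.62946891784668, 40.407562255859375), 15.968086242675781)
weight 1464 [ 0.4446 -0.3549  0.0499] ((446.7156982421875, -356.15087890625), 21.743282318115234) ((444.4244689941406, -355.579345703125), (42.490482330322266, 36.56781005859375), 70.45098876953125)
tray 639 [ 0.5114 -0.1687  0.0125] ((525.8907470703125, -181.42739868164062), 45.751976013183594) ((525.3145751953125, -181.2472381591797), (77.73456573486328, 50.81222152709961), 87.67323303222656)
dish 103 [ 0.5291 -0.3153  0.0124] ((529.9427490234375, -315.3520812988281), 13.150833129882812) ((529.9808959960938, -315.6216735839844), (26.30133628845215, 5.761229515075684), 8.058616638183594)
```

View pics/w6.png

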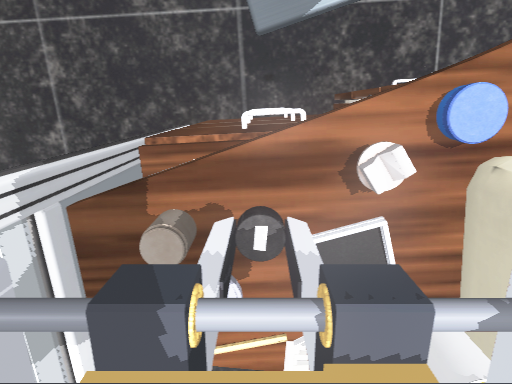

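Call:
arm_command(rot=[[0, 0, 0], [0, 0, 0], [0, 0, 0], [0, 0, 0], [0, 0, 0], [0, 0, 0], [0, 0, 0], [0, 0, 0], [0, 0, 0], [0, 0, 0], [0, 0, 0], [0, 0, 0]], slide=[[0, 0, -30], [0, 0, -25], [9.8, 36, 0], [9.8, 36, 0], [9.8, 36, 0], [9.8, 36, 0], [9.8, 36, 0], [9.8, 36, 0], [9.8, 36, 0], [9.8, 36, 0], [9.8, 36, 0], [9.8, 36, 0]], grip=[0.2, 0.2, 0.2, 0.2, 0.2, 0.2, 0.2, 0.2, 0.2, 0.2, 0.2, 0.2])

```text
clock: 14.68
position: [0.4426, 0.1206, 0.1994]
eef_rot: [-179.9, -0.1, 162.0]
wrist_force: [0.9, -0.1, -0.3]
opening: 0.318
```

Call:
arm_command(rot=[[0, 0, 0], [0, 0, 0], [0, 0, 0], [0, 0, 0], [0, 0, 0], [0, 0, 0], [0, 0, 0], [0, 0, 0], [0, 0, 0], [0, 0, 0], [0, 0, 0]], slide=[[9.8, 36, 0], [9.8, 36, 0], [9.8, 36, 0], [9.8, 36, 0], [9.8, 36, 0], [9.8, 36, 0], [0, 0, 35], [0, 0, 35], [0, 0, 35], [0, 0, 0], [0, 0, 0]], grip=[0.2, 0.2, 0.2, 0.2, 0.2, 0.2, 0.2, 0.2, 0.2, 0.2, 0.2])

```text
clock: 16.05
position: [0.4542, 0.3432, 0.0961]
eef_rot: [180.0, 0.0, 162.0]
wrist_force: [0.3, 0.6, 0.4]
opening: 0.314
```

```bash
python3 plan.py .4533 .344 .0205 72; python3 - <<'E'
from h import *
p,d=get_image("wrist");cv2.imwrite("pics/w7.png",p)
E
```

```text
t 16.05 pos [0.4542 0.3432 0.0961] rot [179.9966   0.0033 161.9924] F [0.2649 0.5807 0.3693] open 0.314
rotvec first [ 0.0001  0.0001 -0.0001] deg 0.008913618608741982
slide in present frame [ 1.1297  0.4545 75.5551]  in target frame [ 1.1253  0.4591 75.5552] len 75.56495776211888
```

View pics/w7.png

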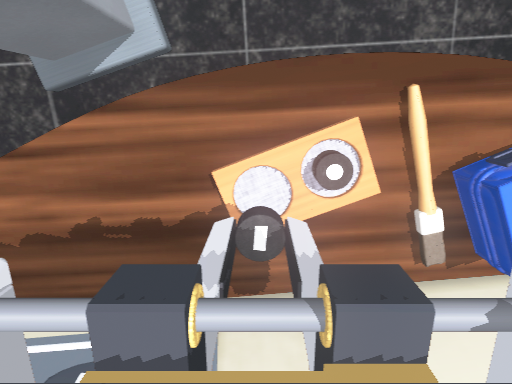

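Call:
arm_command(rot=[[0, 0, 0], [0, 0, 0], [0, 0, 0], [0, 0, 0], [0, 0, 0], [0, 0, 0], [0, 0, 0], [0, 0, 0], [0, 0, 0], [0, 0, -0.1], [0, 0, -0.1], [0, 0, -0.1]], slide=[[1, 0.5, 30], [0, 0, 26], [0, 0, 13], [0, 0, 6.5], [0, 0, 0], [0, 0, 0], [0, 0, 0], [0, 0, 0], [0, 0, 0], [0, 0, -15], [0, 0, -35], [0, 0, -35]], grip=[0.2, 0.2, 0.2, 0.2, 0.2, 0.2, 0.45, 0.45, 0.45, 0.45, 0.45, 0.45])

```text
clock: 17.6
position: [0.453, 0.3437, 0.1058]
eef_rot: [-180.0, -0.0, 179.4]
wrist_force: [0.7, -0.0, 1.1]
opening: 0.448
```

```bash
python3 plan.py .4445 -.1365 .2 105.8; python3 - <<'E'
from h import *
p,d=get_image("wrist");cv2.imwrite("pics/w8.png",p)
E
```

```text
t 17.6 pos [0.453  0.3437 0.1058] rot [-179.966    -0.0164  179.38  ] F [ 0.7488 -0.0125  1.0513] open 0.448
rotvec first [-0.0005 -0.0004 -0.2866] deg 16.419988692828014
slide in present frame [   3.3046 -480.3289  -93.8966]  in target frame [ 138.9054 -459.7589  -94.1826] len 489.4316334733836
```

View pics/w8.png

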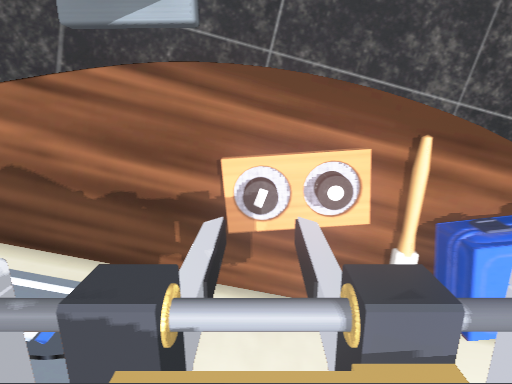

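Call:
arm_command(rot=[[0, 0, 0], [0, 0, -0.1433], [0, 0, -0.1433], [0, 0, 0], [0, 0, 0], [0, 0, 0], [0, 0, 0], [0, 0, 0], [0, 0, 0], [0, 0, 0], [0, 0, 0], [0, 0, 0]], slide=[[0, 0, -30], [0, 0, -30], [0, 0, -30], [10.7, -35.4, 0], [10.7, -35.4, 0], [10.7, -35.4, 0], [10.7, -35.4, 0], [10.7, -35.4, 0], [10.7, -35.4, 0], [10.7, -35.4, 0], [10.7, -35.4, 0], [10.7, -35.4, 0]], grip=[0.7, 0.7, 0.7, 0.7, 0.7, 0.7, 0.7, 0.7, 0.7, 0.7, 0.7, 0.7], newtons=45)

```text
clock: 19.15
position: [0.446, 0.01, 0.195]
eef_rot: [-180.0, 0.0, -164.4]
wrist_force: [0.7, -0.1, -0.5]
opening: 0.699
```

Call:
arm_command(rot=[[0, 0, 0], [0, 0, 0], [0, 0, 0], [0, 0, 0], [0, 0, 0], [0, 0, 0], [0, 0, 0]], slide=[[10.7, -35.4, 0], [10.7, -35.4, 0], [10.7, -35.4, 0], [10.7, -35.4, 20], [0, 0, 25], [0, 0, 0], [0, 0, 0]], grip=[0.7, 0.7, 0.7, 0.7, 0.7, 0.7, 0.7])

```text
clock: 20.02
position: [0.4434, -0.1365, 0.1507]
eef_rot: [-180.0, 0.0, -164.4]
wrist_force: [-0.2, 0.2, 0.6]
opening: 0.697
```

```bash
python3 plan.py .4443 -.1365 .031 105.8; python3 - <<'E'
from h import *
c=camera_model("wrist");p,d=get_image("wrist");cv2.imwrite("pics/w9.png",p)
P=cloud(c,d)
def box(n,x0,x1,y0,y1,z0,z1):
    m=(P[...,0]>x0)&(P[...,0]<x1)&(P[...,1]>y0)&(P[...,1]<y1)&(P[...,2]>z0)&(P[...,2]<z1)&(d>0)
    q=P[m]
    if len(q)<5: print(n,'none');return
    print(n,len(q),q.mean(0),cv2.minEnclosingCircle((q[:,:2]*1000).astype(np.float32)),cv2.minAreaRect((q[:,:2]*1000).astype(np.float32)))
box('foot',.40,.49,-.18,-.09,.012,.06);box('veetop',.40,.49,-.18,-.09,.026,.06)
E
```

```text
t 20.02 pos [ 0.4434 -0.1365  0.1507] rot [-179.985     0.0323 -164.3591] F [-0.2139  0.1543  0.608 ] open 0.697
rotvec first [-0.0003  0.0006 -0.0028] deg 0.16299842980469376
slide in present frame [ -0.7888  -0.2549 119.75  ]  in target frame [ -0.8555  -0.2886 119.7495] len 119.75291076594526
foot 1884 [ 0.4417 -0.1363  0.0289] ((444.29083251953125, -135.52491760253906), 24.57271385192871) ((443.9316711425781, -135.71226501464844), (48.062278747558594, 48.200828552246094), 54.34640884399414)
veetop 1287 [ 0.4437 -0.1358  0.0331] ((444.4248962402344, -135.54867553710938), 24.41316032409668) ((444.3590393066406, -135.74024963378906), (30.369888305664062, 39.3592414855957), 16.012012481689453)
```

View pics/w9.png

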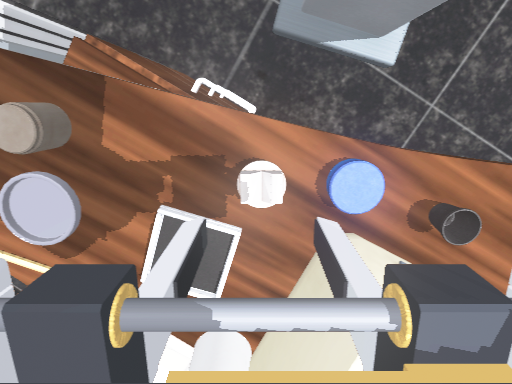

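Call:
arm_command(rot=[[0, 0, 0], [0, 0, 0], [0, 0, 0], [0, 0, 0], [0, 0, 0], [0, 0, 0], [0, 0, 0], [0, 0, 0], [0, 0, 0], [0, 0, 0], [0, 0, 0], [0, 0, 0]], slide=[[-1, 0.5, 30], [0, 0, 35], [0, 0, 30], [0, 0, 15], [0, 0, 9.5], [0, 0, 0], [0, 0, 0], [0, 0, 0], [0, 0, 0], [0, 0, 0], [0, 0, 0], [0, 0, 0]], grip=[0.7, 0.7, 0.7, 0.7, 0.7, 0.7, 0.7, 0.3, 0.3, 0.3, 0.3, 0.3], newtons=45)

```text
clock: 21.58
position: [0.4439, -0.136, 0.0306]
eef_rot: [-180.0, 0.0, -164.4]
wrist_force: [-1.2, 1.5, 6.1]
opening: 0.419
```

Call:
arm_command(rot=[[0, 0, 0], [0, 0, 0], [0, 0, 0], [0, 0, 0], [0, 0, 0], [0, 0, 0], [0, 0, 0], [0, 0, 0]], slide=[[0, 0, 0], [0, 0, 0], [0, 0, -15], [0, 0, -30], [0, 0, -30], [0, 0, -15], [0, 0, 0], [0, 0, 0]], grip=[0.3, 0.3, 0.3, 0.3, 0.3, 0.3, 0.3, 0.3])

```text
clock: 22.58
position: [0.4433, -0.1358, 0.1197]
eef_rot: [180.0, -0.1, -164.4]
wrist_force: [0.3, 0.5, -3.6]
opening: 0.422
```

```bash
python3 plan.py .545 -.1885 .12 105.8; python3 - <<'E'
from h import *
c=camera_model("wrist");p,d=get_image("wrist");cv2.imwrite("pics/w10.png",p)
P=cloud(c,d)
m=(P[...,2]>.009)&(P[...,2]<.02)&(P[...,0]>.48)&(P[...,0]<.62)&(P[...,1]>-.26)&(P[...,1]<-.12);q=P[m]
print(len(q),q.min(0),q.max(0))
for r in cut_out("anvil_tray","wrist")[:2]:print(r['score'],r['extent'])
E
```

```text
t 22.57 pos [ 0.4433 -0.1358  0.1197] rot [ 179.9749   -0.0646 -164.3819] F [ 0.3044  0.534  -3.6262] open 0.422
rotvec first [ 0.0004 -0.0011 -0.0032] deg 0.19468576249079994
slide in present frame [-83.7263 -78.1116  -0.4529]  in target frame [-83.4783 -78.3772  -0.3242] len 114.50638078190384
749 [ 0.4989 -0.2329  0.009 ] [ 0.5633 -0.1427  0.0149]
0.66 [137.5, 213.4, 227.5, 300.0]
```

View pics/w10.png

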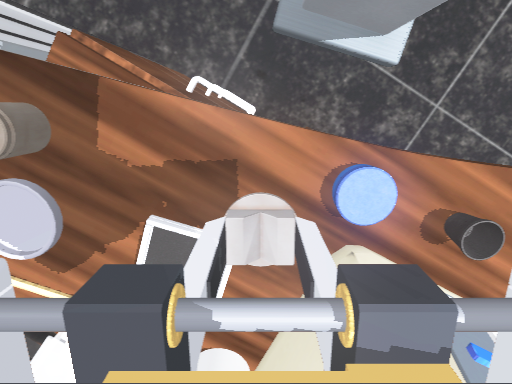

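Call:
arm_command(rot=[[0, 0, 0], [0, 0, 0], [0, 0, 0], [0, 0, 0], [0, 0, 0], [0, 0, 0], [0, 0, 0]], slide=[[-20.9, -19.4, 0], [-20.9, -19.4, 0], [-20.9, -19.4, 0], [-20.9, -19.4, 0], [0, 0, 0], [0, 0, 0], [0, 0, 0]], grip=[0.3, 0.3, 0.3, 0.3, 0.3, 0.3, 0.3])

```text
clock: 23.55
position: [0.5446, -0.1879, 0.1203]
eef_rot: [180.0, -0.0, -164.4]
wrist_force: [0.2, -0.1, -3.4]
opening: 0.419
```

```bash
python3 plan.py .5445 -.188 .036 105.8; python3 - <<'E'
from h import *
c=camera_model("wrist");p,d=get_image("wrist");cv2.imwrite("pics/w11.png",p)
P=cloud(c,d)
m=(P[...,2]>.009)&(P[...,2]<.02)&(P[...,0]>.48)&(P[...,0]<.62)&(P[...,1]>-.26)&(P[...,1]<-.12);q=P[m]
print(len(q),q.min(0),q.max(0),cv2.minAreaRect((q[:,:2]*1000).astype(np.float32)))
m=(P[...,2]>.009)&(P[...,2]<.02)&(P[...,0]>.48)&(P[...,0]<.6)&(P[...,1]>-.41)&(P[...,1]<-.3);q=P[m]
print('dish',len(q),cv2.minEnclosingCircle((q[:,:2]*1000).astype(np.float32)))
E
```

```text
t 23.55 pos [ 0.5446 -0.1879  0.1203] rot [ 179.9746   -0.0302 -164.3817] F [ 0.1659 -0.0891 -3.4243] open 0.419
rotvec first [ 0.0004 -0.0005 -0.0032] deg 0.18591732056691926
slide in present frame [ 0.0808 -0.1575 84.2735]  in target frame [ 0.1256 -0.1198 84.2735] len 84.27363597735805
1463 [ 0.4993 -0.2452  0.0091] [ 0.6187 -0.1419  0.0158] ((560.48876953125, -193.42019653320312), (99.15873718261719, 120.15894317626953), 87.91199493408203)
dish 1831 ((535.7313842773438, -352.2652587890625), 40.434349060058594)
```

View pics/w11.png

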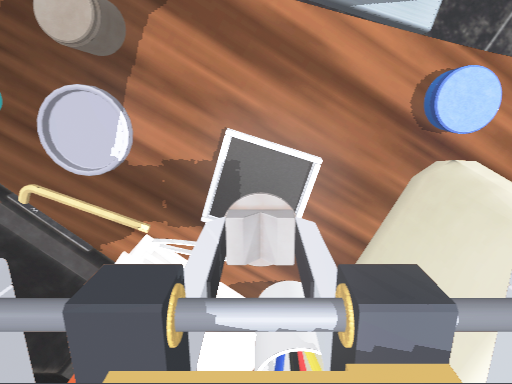

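```bash
python3 - <<'E'
from h import *
c=camera_model("wrist")
A,B,C=[ray(c,u,v,.014)[:2] for u,v in((229,129.5),(322,158.5),(202.5,220))]
print(A,B,C,'lens',np.linalg.norm(A-B),np.linalg.norm(A-C),'centre',(B+C)/2)
d=np.load("top_d.npy");c=camera_model("top");P=cloud(c,d)
m=(P[...,0]>.56)&(P[...,0]<.7)&(P[...,1]>-.17)&(P[...,1]<-.09)&(P[...,2]>.07);q=P[m];i=q[:,0].argsort()[:8];print(q[i])
E
```

```text
[ 0.4994 -0.2286] [ 0.5017 -0.1424] [ 0.5875 -0.232 ] lens 0.0862513587856019 0.08816477901956882 centre [ 0.5446 -0.1872]
[[ 0.6325 -0.1166  0.0984]
 [ 0.6326 -0.1194  0.0981]
 [ 0.6326 -0.1239  0.0729]
 [ 0.6327 -0.1249  0.0976]
 [ 0.6327 -0.1276  0.0974]
 [ 0.633  -0.1234  0.0803]
 [ 0.6332 -0.1339  0.0877]
 [ 0.6333 -0.1201  0.0879]]
```

Call:
arm_command(rot=[[0, 0, 0], [0, 0, 0], [0, 0, 0], [0, 0, 0], [0, 0, 0], [0, 0, 0], [0, 0, 0], [0, 0, 0], [0, 0, 0], [0, 0, 0], [0, 0, 0], [0, 0, 0]], slide=[[0, 0.3, 30], [0, 0, 30], [0, 0, 14], [0, 0, 7], [0, 0, 3.2], [0, 0, 0], [0, 0, 0], [0, 0, 0], [0, 0, 0], [0, 0, -10], [0, 0, -30], [0, 0, -40]], grip=[0.3, 0.3, 0.3, 0.3, 0.3, 0.3, 0.6, 0.6, 0.6, 0.6, 0.6, 0.6])

```text
clock: 25.1
position: [0.5447, -0.1879, 0.1173]
eef_rot: [180.0, -0.1, -164.4]
wrist_force: [0.6, 0.3, 0.1]
opening: 0.599
```

Call:
arm_command(rot=[[0, 0, 0], [0, 0, 0]], slide=[[0, 0, -30], [0, 0, 0]], grip=[0.7, 0.7])

```text
clock: 25.35
position: [0.5463, -0.1883, 0.1491]
eef_rot: [-179.9, 0.2, -164.4]
wrist_force: [0.0, -0.6, -0.7]
opening: 0.699
```

```bash
python3 plan.py .4466 -.3563 .2 72; python3 - <<'E'
from h import *
c=camera_model("wrist");p,d=get_image("wrist");cv2.imwrite("pics/w12.png",p)
P=cloud(c,d)
m=(P[...,2]>.030)&(P[...,2]<.06)&(P[...,0]>.50)&(P[...,0]<.59)&(P[...,1]>-.24)&(P[...,1]<-.14);q=P[m]
print(len(q),q[:,2].max(),cv2.minAreaRect((q[:,:2]*1000).astype(np.float32)))
E
```

```text
t 25.35 pos [ 0.5463 -0.1883  0.1491] rot [-179.8885    0.2181 -164.3904] F [ 0.0063 -0.5789 -0.6645] open 0.699
rotvec first [-0.0008  0.0043  0.5866] deg 33.61020861522755
slide in present frame [ 141.0624 -135.0278  -51.1473]  in target frame [  42.9562 -190.562   -50.8726] len 201.8592357751596
1398 0.042204672628640236 ((546.0291748046875, -188.02098083496094), (30.418731689453125, 40.0201301574707), 15.699300765991211)
```

View pics/w12.png

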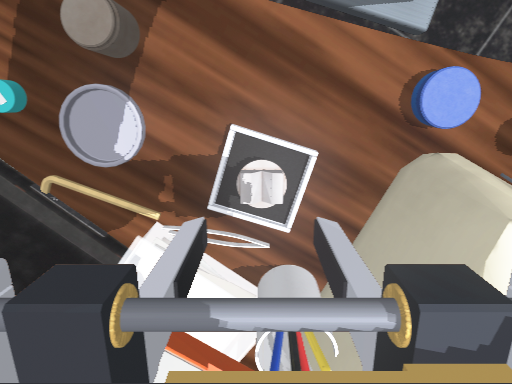

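Call:
arm_command(rot=[[0, 0, 0.1467], [0, 0, 0.1467], [0, 0, 0.1467], [0, 0, 0.1465], [0, 0, 0], [0, 0, 0], [0, 0, 0], [0, 0, 0], [0, 0, 0], [0, 0, 0], [0, 0, 0], [0, 0, 0]], slide=[[0, 0, -20], [0, 0, -10], [0, 0, 0], [0, 0, 0], [7.2, -31.8, 0], [7.2, -31.8, 0], [7.2, -31.8, 0], [7.2, -31.8, 0], [7.2, -31.8, 0], [7.2, -31.8, 0], [0, 0, 0], [0, 0, 0]], grip=[0.8, 0.8, 0.8, 0.8, 0.8, 0.8, 0.8, 0.8, 0.8, 0.8, 0.8, 0.8], newtons=60)

```text
clock: 26.9
position: [0.4453, -0.3553, 0.1757]
eef_rot: [180.0, -0.1, 162.0]
wrist_force: [0.1, 0.1, 0.3]
opening: 0.799
```

```bash
python3 - <<'E'
from h import *
c=camera_model("wrist");p,d=get_image("wrist");cv2.imwrite("pics/w13.png",p)
P=cloud(c,d)
m=(P[...,2]>.044)&(P[...,2]<.06)&(P[...,0]>.4)&(P[...,0]<.5)&(P[...,1]>-.41)&(P[...,1]<-.31);q=P[m]
print(len(q),cv2.minEnclosingCircle((q[:,:2]*1000).astype(np.float32)),q.mean(0))
m=(P[...,2]>.0105)&(P[...,2]<.02)&(P[...,0]>.48)&(P[...,0]<.6)&(P[...,1]>-.41)&(P[...,1]<-.3);q=P[m]
print('dish',len(q),cv2.minEnclosingCircle((q[:,:2]*1000).astype(np.float32)))
print(bot.get_obs()['qpos'])
E
python3 plan.py .4466 -.3563 .029 72
```

```text
1486 ((446.8498229980469, -356.85546875), 22.189208984375) [ 0.4458 -0.3564  0.0499]
dish 838 ((534.5922241210938, -352.58209228515625), 39.96597671508789)
[ 11.1777  22.814   30.7654 103.5012 -13.6199  57.4204 119.4441]
t 26.95 pos [ 0.4456 -0.3551  0.1758] rot [179.9776  -0.0418 162.0687] F [ 0.2277 -0.4356 -0.0838] open 0.801
rotvec first [ 0.0004 -0.0007  0.0012] deg 0.08349661269093307
slide in present frame [ -1.4835  -0.9163 146.8126]  in target frame [ -1.3773  -0.8573 146.8139] len 146.82290893186712
```

View pics/w13.png

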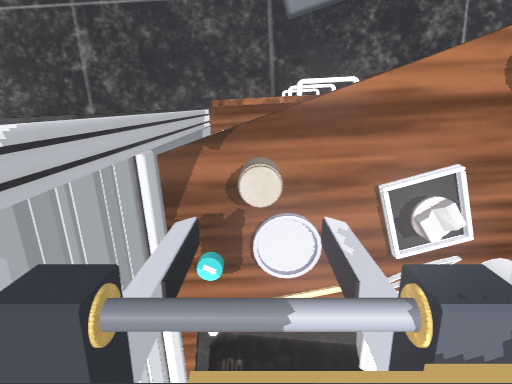

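Call:
arm_command(rot=[[0, 0, 0.1513], [0, 0, 0.1513], [0, 0, 0.1513], [0, 0, 0.1513], [0, 0, 0.1513], [0, 0, 0.1513], [0, 0, 0], [0, 0, 0]], slide=[[0, 0, 0], [0, 0, 0], [0, 0, 0], [0, 0, 0], [0, 0, 0], [0, 0, 0], [0, 0, 0], [0, 0, 0]], grip=[0.7, 0.7, 0.7, 0.7, 0.7, 0.7, 0.7, 0.7])

```text
clock: 27.95
position: [0.4454, -0.3555, 0.1762]
eef_rot: [-180.0, -0.0, 110.2]
wrist_force: [0.3, -0.6, -0.2]
opening: 0.702
```

```bash
python3 plan.py .4468 -.3565 .029 20; python3 -c "
from h import *
print(bot.get_obs()['qpos'])"
```

```text
t 27.95 pos [ 0.4454 -0.3555  0.1762] rot [-179.995    -0.0109  110.2424] F [ 0.3224 -0.6237 -0.217 ] open 0.702
rotvec first [-0.0001 -0.0002  0.0042] deg 0.24270152755907354
slide in present frame [ -1.4324   0.9475 147.1803]  in target frame [ -1.4004   0.9407 147.1806] len 147.19027550637907
[  2.7991  25.333   42.2595 103.7377 -19.7177  58.5281  73.0383]
```

Call:
arm_command(rot=[[0, 0, 0], [0, 0, 0], [0, 0, 0], [0, 0, 0], [0, 0, 0], [0, 0, 0], [0, 0, 0], [0, 0, 0], [0, 0, 0], [0, 0, 0], [0, 0, 0], [0, 0, 0]], slide=[[-1.4, 1, 30], [0, 0, 35], [0, 0, 35], [0, 0, 25], [0, 0, 15], [0, 0, 7], [0, 0, 0], [0, 0, 0], [0, 0, 0], [0, 0, 0], [0, 0, 0], [0, 0, 0]], grip=[0.7, 0.7, 0.7, 0.7, 0.7, 0.7, 0.7, 0.3, 0.3, 0.3, 0.3, 0.3], newtons=60)

```text
clock: 29.45
position: [0.4472, -0.3571, 0.0299]
eef_rot: [179.9, 0.0, 110.0]
wrist_force: [2.1, 2.3, 7.7]
opening: 0.469
```

Call:
arm_command(rot=[[0, 0, 0], [0, 0, 0], [0, 0, 0], [0, 0, 0], [0, 0, 0], [0, 0, 0], [0, 0, 0], [0, 0, 0]], slide=[[0, 0, 0], [0, 0, 0], [0, 0, -10], [0, 0, -25], [0, 0, -30], [0, 0, -25], [0, 0, 0], [0, 0, 0]], grip=[0.3, 0.3, 0.3, 0.3, 0.3, 0.3, 0.3, 0.3])

```text
clock: 30.45
position: [0.4461, -0.3565, 0.1184]
eef_rot: [-180.0, -0.1, 110.0]
wrist_force: [0.4, -0.4, -6.1]
opening: 0.471
```

```bash
python3 plan.py .535 -.3524 .12 72; python3 - <<'E'
from h import *
c=camera_model("wrist");p,d=get_image("wrist");cv2.imwrite("pics/w14.png",p)
E
```

```text
t 30.45 pos [ 0.4461 -0.3565  0.1184] rot [-179.9583   -0.0593  109.9999] F [ 0.3637 -0.3617 -6.1146] open 0.471
rotvec first [-0.0002 -0.0013 -0.9076] deg 52.00014742596128
slide in present frame [-26.566   84.9421  -1.737 ]  in target frame [-83.2931  31.3605  -1.6478] len 89.01646626338092
```

View pics/w14.png

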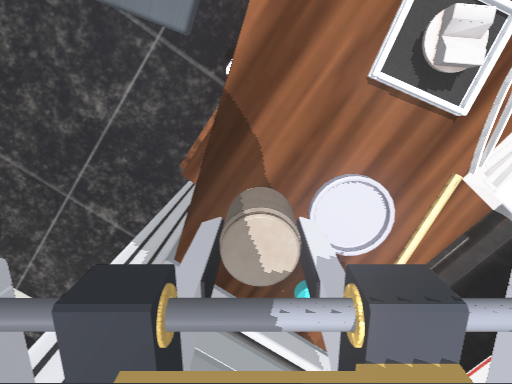

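Call:
arm_command(rot=[[0, 0, 0], [0, 0, 0], [0, 0, -0.1513], [0, 0, -0.1513], [0, 0, -0.1513], [0, 0, -0.1513], [0, 0, -0.1513], [0, 0, -0.1513], [0, 0, 0], [0, 0, 0], [0, 0, 0], [0, 0, 0]], slide=[[-6.6, 21.2, 0], [-6.6, 21.2, 0], [0, 0, 0], [0, 0, 0], [0, 0, 0], [0, 0, 0], [0, 0, 0], [0, 0, 0], [-20.8, 7.8, 0], [-20.8, 7.9, 0], [0, 0, 0], [0, 0, 0]], grip=[0.3, 0.3, 0.3, 0.3, 0.3, 0.3, 0.3, 0.3, 0.3, 0.3, 0.3, 0.3])

```text
clock: 32.0
position: [0.5343, -0.3529, 0.1183]
eef_rot: [-180.0, -0.1, 162.0]
wrist_force: [-0.9, 0.5, -6.0]
opening: 0.467
```

```bash
python3 plan.py .535 -.3524 .036 72; python3 - <<'E'
from h import *
c=camera_model("wrist");p,d=get_image("wrist");cv2.imwrite("pics/w15.png",p)
E
```

```text
t 32.0 pos [ 0.5343 -0.3529  0.1183] rot [-179.9972   -0.1033  161.976 ] F [-0.9353  0.5046 -5.9737] open 0.467
rotvec first [-0.     -0.0018 -0.0004] deg 0.106117968632311
slide in present frame [-0.6286  0.659  82.2829]  in target frame [-0.4805  0.6547 82.2839] len 82.28791375553867
```

View pics/w15.png

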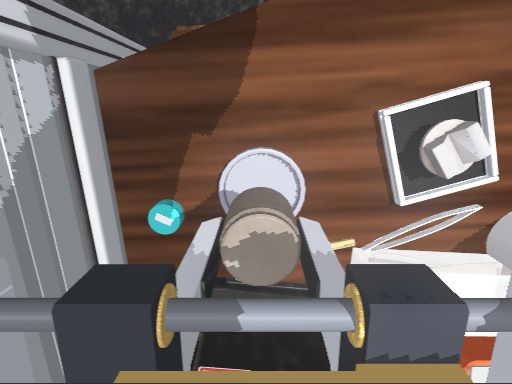

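Call:
arm_command(rot=[[0, 0, 0], [0, 0, 0], [0, 0, 0], [0, 0, 0], [0, 0, 0], [0, 0, 0], [0, 0, 0], [0, 0, 0], [0, 0, 0], [0, 0, 0], [0, 0, 0], [0, 0, 0]], slide=[[-0.5, 0.6, 30], [0, 0, 28], [0, 0, 14], [0, 0, 7], [0, 0, 3.8], [0, 0, 0], [0, 0, 0], [0, 0, 0], [0, 0, 0], [0, 0, 0], [0, 0, -15], [0, 0, -30]], grip=[0.3, 0.3, 0.3, 0.3, 0.3, 0.3, 0.3, 0.62, 0.62, 0.62, 0.62, 0.62])

```text
clock: 33.55
position: [0.5355, -0.3523, 0.0821]
eef_rot: [180.0, -0.1, 162.0]
wrist_force: [0.2, -0.4, 0.9]
opening: 0.62
```

Call:
arm_command(rot=[[0, 0, 0], [0, 0, 0], [0, 0, 0], [0, 0, 0], [0, 0, 0], [0, 0, 0], [0, 0, 0], [0, 0, 0], [0, 0, 0], [0, 0, 0]], slide=[[0, 0, -35], [0, 0, -35], [0, 0, -35], [20, 20, 0], [30, 25, 0], [30, 30, 0], [30, 30, 0], [30, 30, 0], [0, 0, 0], [0, 0, 0]], grip=[0.62, 0.62, 0.62, 0.62, 0.62, 0.62, 0.62, 0.62, 0.62, 0.62])

```text
clock: 34.8
position: [0.445, -0.1813, 0.1874]
eef_rot: [180.0, 0.1, 162.0]
wrist_force: [-0.6, 0.6, 0.0]
opening: 0.622
```

```bash
python3 - <<'E'
from h import *
o=bot.get_obs();print(o['clock'],o['position'],o['wrist_force'])
c=camera_model("wrist");p,d=get_image("wrist");cv2.imwrite("pics/w16.png",p)
t,dt=get_image("top");c=camera_model("top");P=cloud(c,dt);cv2.imwrite("pics/t16.png",cv2.resize(t[130:270,80:440],None,fx=2.2,fy=2.2,interpolation=cv2.INTER_CUBIC))
def box(n,x0,x1,y0,y1,z0,z1):
    m=(P[...,0]>x0)&(P[...,0]<x1)&(P[...,1]>y0)&(P[...,1]<y1)&(P[...,2]>z0)&(P[...,2]<z1)&(dt>0)
    q=P[m]
    if len(q)<5: print(n,'none');return
    print(n,len(q),'zmed',np.median(q[:,2]),cv2.minEnclosingCircle((q[:,:2]*1000).astype(np.float32)))
box('a',.41,.49,.37,.44,.0165,.04);box('b',.41,.49,.31,.37,.0145,.04)
box('vee',.5,.59,-.24,-.14,.02,.06);box('w',.48,.59,-.41,-.3,.045,.08);box('tin',.38,.48,-.09,0.01,.012,.03)
E
```

```text
34.8 [ 0.445  -0.1813  0.1874] [-0.6286  0.5878  0.0426]
a 99 zmed 0.022329472428989642 ((450.7257080078125, 404.2110595703125), 15.500794410705566)
b 99 zmed 0.019336338201550465 ((461.28857421875, 339.19122314453125), 20.91387367248535)
vee 8 zmed 0.02393286895708266 ((549.6231079101562, -171.82635498046875), 14.940825462341309)
w none
tin 298 zmed 0.022020301770036246 ((422.759033203125, -44.935367584228516), 27.60161781311035)
```

View pics/w16.png

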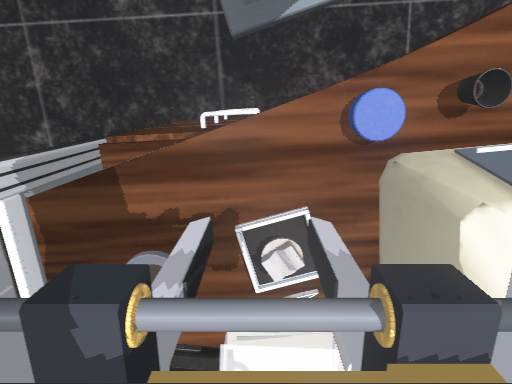

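View pics/t16.png

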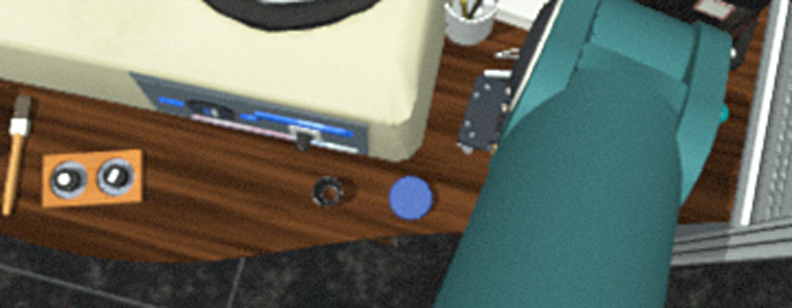

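Wells, tin good. I move the arm left to uncover the right side for a last look.

Call:
arm_command(rot=[[0, 0, 0], [0, 0, 0], [0, 0, 0], [0, 0, 0], [0, 0, 0], [0, 0, 0], [0, 0, 0], [0, 0, 0], [0, 0, 0], [0, 0, 0], [0, 0, 0], [0, 0, 0]], slide=[[12, 34, -10], [12, 34, -10], [12, 34, 0], [12, 34, 0], [12, 34, 0], [12, 34, 0], [12, 34, 0], [12, 34, 0], [12, 34, 0], [12, 34, 0], [0, 0, 0], [0, 0, 0]], grip=[0.62, 0.62, 0.62, 0.62, 0.62, 0.62, 0.62, 0.62, 0.62, 0.62, 0.62, 0.62])

```text
clock: 36.4
position: [0.4359, 0.1787, 0.2063]
eef_rot: [-180.0, -0.0, 161.9]
wrist_force: [0.1, 0.1, 0.4]
opening: 0.619
```

```bash
python3 - <<'E'
from h import *
o=bot.get_obs();print(o['clock'],o['position'],o['wrist_force'])
t,dt=get_image("top");c=camera_model("top");P=cloud(c,dt);cv2.imwrite("pics/t17.png",cv2.resize(t[130:260,260:430],None,fx=4,fy=4,interpolation=cv2.INTER_CUBIC))
def box(n,x0,x1,y0,y1,z0,z1):
    m=(P[...,0]>x0)&(P[...,0]<x1)&(P[...,1]>y0)&(P[...,1]<y1)&(P[...,2]>z0)&(P[...,2]<z1)&(dt>0)
    q=P[m]
    if len(q)<5: print(n,'none');return
    print(n,len(q),'zmed',np.median(q[:,2]),'zsd',q[:,2].std(),cv2.minEnclosingCircle((q[:,:2]*1000).astype(np.float32)))
box('vee',.5,.59,-.24,-.14,.022,.06);box('w',.48,.59,-.41,-.3,.045,.08)
box('tray',.48,.605,-.245,-.13,.0105,.018);box('dish',.48,.59,-.41,-.3,.0105,.018)
E
```

```text
36.4 [0.4359 0.1787 0.2063] [0.128  0.1085 0.4264]
vee 221 zmed 0.03562927743373451 zsd 0.0067684610615877045 ((546.9468383789062, -189.59527587890625), 24.689002990722656)
w 198 zmed 0.05498386265163762 zsd 0.002701801748838783 ((535.1175537109375, -353.2597961425781), 22.035242080688477)
tray 204 zmed 0.013494371430347816 zsd 0.001610280447852966 ((546.4195556640625, -190.15902709960938), 61.94810104370117)
dish 132 zmed 0.01315555218077586 zsd 0.0017619284193804393 ((536.066162109375, -353.5015869140625), 40.05614471435547)
```

View pics/t17.png

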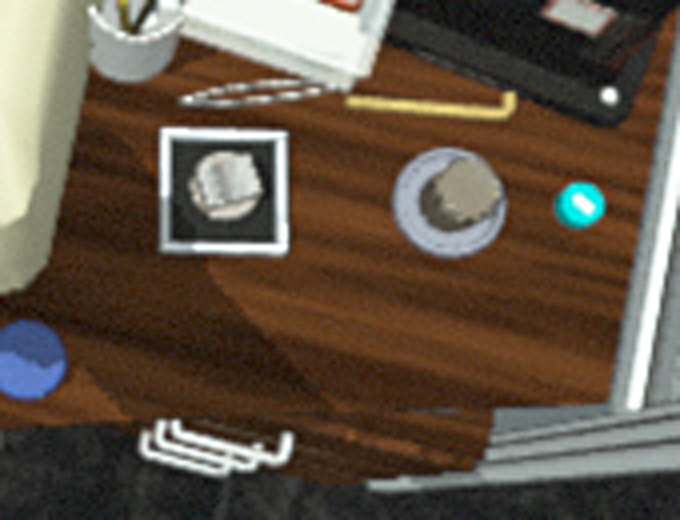

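All four are in place, upright and close to centred. The tin has not moved and the arm is clear of everything.

```bash
python3 -c "
from rig import hand_in
print(hand_in())"
```

```text
the job is handed in; nothing more can be done
None
```

The four pieces are in their holders and the job is handed in, with about 36.5 s of the 122 s used. I took them in the order asked: the two specimens, then the vee anvil, then the steel weight.

My last checks, from the top camera with the arm clear:
- **Specimens:** one in each well. Their top faces read 22 mm and 19 mm above the desk, against 23 mm and 20 mm expected. The reading for the second one took in a bit of something else, so I judged its position from the pictures, which show it in the middle of its well.
- **Vee anvil:** within about 1 mm of the middle of the tray. Its height fits standing flat on the tray floor.
- **Steel weight:** within about 1 mm of the dish centre. Its top reads 55 mm, against 56 mm expected.
- **Paste tin:** has not moved.
- **Look-alikes:** I left the turquoise one and the black ring alone.

Early on, one wrist-camera reading put things about 6 mm off from the top camera, because the arm was still settling. Once it was still, the two cameras agreed to within about 3 mm. Every wrist force reading stayed below 10 N.

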